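Count two biscuits into the lidded trough

ROBOT

A 6-joint arm with a two-finger parallel gripper is mounted at the origin on the work surface. World frame = base frame: x ahead of the robot, y to its left, z up, the work surface at z = 0. Lengths are in mm, angles in rad, forces in N, time in s.
With the tool pointing down it reaches from about 350 to 875 mm from the base axis. Payload 4.2 kg.
Tool frame: the origin (TCP) lies at the very end of the fingers, on their centre line; the grasp point (between the pads) lies arm.grip_depth behind it (arm.grip_depth is the distance from the TCP to the grasp point, in mm); x points along the fingers, y is the direction in which the jaws open and shut, and the axes are right-handed (so a half turn about x gives the same grasp; the last joint's range is limited). The gripper opens to 85 mm and grips with 20 to 120 N. Pads are 22 mm wide; open, the fingers measure 114 mm over their backs; the gripper's body (76 mm by 85 mm) begins 54 mm behind the grasp point. The pads swing forward as they close: fully open they stand 13 mm farther back than shut.
Start: joints at [1.474, 0.385, 0.008, 0, -1.194, -0.259], TCP at [217.68, 585.845, 231.312] pointing down, gripper open.
Joint ranges: [-3.14, 3.14], [-1.21, 2.06], [-1.07, 1.41], [-3.16, 2.05], [-2.99, -0.16], [-3.1, 3.1]. Speed limits (rad/s): [2.79, 2.79, 3.14, 3.14, 3.14, 3.14].

INTERFACE

Orientations are given as a unit quaternion [x, y, z, w].
In Python, from bench import arm, get_image, models gives the robot as it stands.
- The arm moves only by the tool arm_command, never from a script. Its argument "rows" is a list of rows, each an object of numbers: "dx", "dy", "dz": the shift along the tool's x, y, z in m; "wx", "wy", "wz": the turn, a rotation vector about the tool's x, y, z in degrees; "gripper": the closure, from -1 (fully open) to 1 (shut). A call has exactly 8 rows; each row is the pose to reach, as a shift and turn from the pose measured when the call began, along the tool's axes at that moment; what a row does not reach only later rows make up. A row lasts 1/10 s, in which the tool goes at most 50 mm and 8.59 degrees, less where a joint would pass 70% of its speed; a pose out of reach is approached as far as the arm can. A call with a gripper value outside its range is refused whole. The fingers move at their own pace and stop on an object; the grip force is fixed at half the most. Time passes only in rows, so rows that repeat a pose let the fingers close, or fill a call up. It gives the time, the measured TCP pose, the force and the opening at its end, in the units of the state.
- arm.read_state(): the state, without advancing time (a new reading comes with each control period).
- get_image(name): name is "side" or "top"; returns a dict with "img" (480x640x3 uint8, red, green, blue), "K" (3x3 intrinsics, pixels), "rvec" (rotation vector, rad) and "tvec" (3), from world to camera coordinates, as OpenCV has them. Camera axes: x right, y down, z forward; pixel columns grow to the right and rows downward; lengths in mm; the calibration is good to about 2 mm. A picture is of the moment at which its call begins. There is no depth.
- arm.job_done(): hands the job in, once; it reports no verdict.
Trained networks look in the newest picture that a camera, given by its name, has taken for a name from the list of things; names that differ only in an ending like _2 or _b are one class to them, and where a whole thing is asked for, a point or a joint stands for the part that bears it (a point fixed in the world has none). Each returns a list of dicts, best first, with "conf" (0 to 1); they miss things now and then, are a little off and sometimes report something else, mostly with a low value. They report only what shows in the picture. A call takes as long as a camera call. They do not tell look-alikes from the thing itself.
- models.cut_out(camera, query): "mask" (480x640 bool, what is visible of it) and "extent" ([left, top, right, bottom] in pixels, round what is visible of it).
The state is a dict: "clock": time; "joints": joint angles; "joint_vel": joint speeds; "joint_efforts": joint torques, N m; "position": TCP position; "ee_rot": TCP orientation; "contact_force": force on the tool from outside, world axes, zero at the start; "wrist_torque": the same for the moment, N m; "gripper_width": finger opening in mm.
Only numpy, scipy, OpenCV 4.12 (cv2) and the standard library are available. Lean on these libraries where they do the work, as an engineer would, in place of code of your own. Each camera call takes 0.05 s, during which the arm holds its last target.

TASK

On the aluminium counting tray, sweep the two round biscuits along the deck and over its lip into the trough without lifting them, leaving the square biscuit where it lies on the deck. Then shut the trough's hinged white lid fully.

Things in the scene. Friction and masses are not known exactly. Their poses are not given: they have to be found in the camera images.
- tray: Aluminium counting tray, fixed, 256 mm along its x. Origin at counter height under the middle of the deck's lip, z up. Flat deck 58 mm above the counter, from the lip (y = 0) to y = +170 mm, a rim 6 mm high and 5 mm thick at its back and sides, none at the lip. On it one biscuit in each of three lanes (x about -76, 0, +76 mm, y 55 to 100 mm), in any order.
- trough (a point): Middle of the floor of the tray's trough, 8 mm above the counter (50 mm below the deck), at tray y = -36 mm; axes as the tray's. The deck drops straight into it at the lip. Inside it is 244 mm long and 72 mm wide; its outer wall (6 mm thick) is as high as the deck.
- lid (a joint): Flat white lid of the trough, 256 x 80 x 5 mm, 0.1 kg, with a tab (50 x 14 mm) amid its free edge, 96 mm from the hinge. Hinge along tray x at tray y = -80 mm, 61.5 mm above the counter. Rad: 0 shut, 1.57 upright, 1.95 stop. Starts open at 1.7 to 1.94, leaning away from the deck. Turns easily; pushed from outside to about 0.4 rad past upright it falls shut.
- round_a: A round brown biscuit on the tray's deck, 44 mm across and 14 mm thick, about 20 g. Origin: centre of its underside. Identical to the other round one.
- round_b: The other round brown biscuit on the tray's deck, 44 mm across and 14 mm thick, about 20 g. Origin: centre of its underside.
- square: The square brown biscuit on the tray's deck, 38 x 38 mm and 14 mm thick, about 20 g, to be left where it lies. Origin: centre of its underside.
Things that resemble listed ones, but are neither listed nor needed, are in the scene too. Leave any red look-alike of the square alone. Leave any green or purple look-alike of the round_a alone.

How it is judged:
By the outcome, as a careful person would: the job done as asked, in the order asked, and still so for the second after the job is handed in, with the robot touching nothing.
It also fails if it takes over 45 s, if anything falls off the work surface, if the arm or the gripper's body presses on something with over 40 N, if the wrist force passes 120 N, or if a joint passes its speed limit or range.

## Working session

There is one attempt and no reset: what is moved stays moved. The work goes in short steps, Python scripts to look and compute and a tool call to move; the robot and the scene stay as the last step left them, time stands still between calls to the robot, and variables do not carry over. Pictures are saved under pics/ and viewed, and the job is handed in when it is done.

Besides the shell and the picture viewer there is one more tool, called after "Emit:" in YAML: its name, and indented under it one key for each argument. arm_command: Moves the arm, as the interface text tells. Its arguments: {"type":"object","properties":{"rows":{"type":"array"}},"required":["rows"]}

```bash
mkdir -p pics; ls; python3 - <<'E'
from bench import arm,get_image,models
import cv2
for n in("side","top"):
    d=get_image(n); cv2.imwrite(f"pics/{n}0.png",d["img"][:,:,::-1])
    print(n,d["K"].tolist(),d["rvec"],d["tvec"])
    for q in("tray","round_a","square","lid"):
        for r in models.cut_out(n,q): print(n,q,round(r["conf"],2),r["extent"])
print(arm.read_state()); print(arm.grip_depth)
E
```

```text
pics
side [[485.7916101768398, 0.0, 314.84266188396145], [0.0, 485.7916101768398, 226.59454524248835], [0.0, 0.0, 1.0]] [ 2.31212958 -0.87084966  0.30273238] [-422.5154583   411.16497348  532.32649486]
side tray 0.62 [171.5, 173.2, 429.5, 376.2]
side round_a 0.95 [262.2, 233.3, 289.1, 259.1]
side round_a 0.81 [233.1, 261.2, 263.3, 293.2]
side round_a 0.7 [167.4, 220.3, 189.4, 245.4]
side round_a 0.64 [254.6, 170.5, 271.7, 189.2]
side round_a 0.36 [177.1, 172.9, 426.8, 376.2]
side square 0.96 [293.5, 201.6, 320.2, 225.8]
side square 0.76 [205.7, 195.5, 230.1, 219.9]
side square 0.56 [284.5, 145.5, 309.5, 167.4]
side lid 0.91 [305.6, 218.8, 423.8, 359.2]
top [[498.1500632537408, 0.0, 321.7472868862501], [0.0, 498.1500632537408, 251.26051664152598], [0.0, 0.0, 1.0]] [ 2.17109075 -2.20948881  0.0722078 ] [109.34381839 601.92863409 856.21119816]
top tray 0.68 [251.4, 165.2, 462.3, 364.4]
top round_a 0.95 [213.4, 316.4, 238.9, 342.5]
top round_a 0.87 [214.0, 207.5, 238.9, 232.9]
top round_a 0.8 [314.5, 263.4, 336.8, 288.4]
top round_a 0.57 [323.0, 310.8, 349.5, 333.7]
top square 0.89 [299.
[... 158 characters left out ...]
clock': 0.5, 'joints': array([ 1.47361608e+00,  3.84771968e-01,  7.85749829e-03, -6.67011325e-05,
       -1.19396824e+00, -2.58589697e-01]), 'joint_vel': array([ 0.00027585, -0.00070567,  0.00074266, -0.00021906,  0.00050336,
        0.00186557]), 'joint_efforts': array([-3.96374717e-04, -3.91689563e+01,  1.88444871e+01,  4.18713436e+00,
       -7.39091665e-04, -2.47566575e-06]), 'position': array([217.65117438, 585.84199967, 231.2420138 ]), 'ee_rot': array([-0.69592781,  0.12516211,  0.6959666 ,  0.12509768]), 'contact_force': array([-0.40585082, -0.23869563,  0.60365727]), 'wrist_torque': array([ 0.04901944, -0.0276557 ,  0.03371097]), 'gripper_width': 85.54932209381992}
18.700000000000003
```

View pics/side0.png

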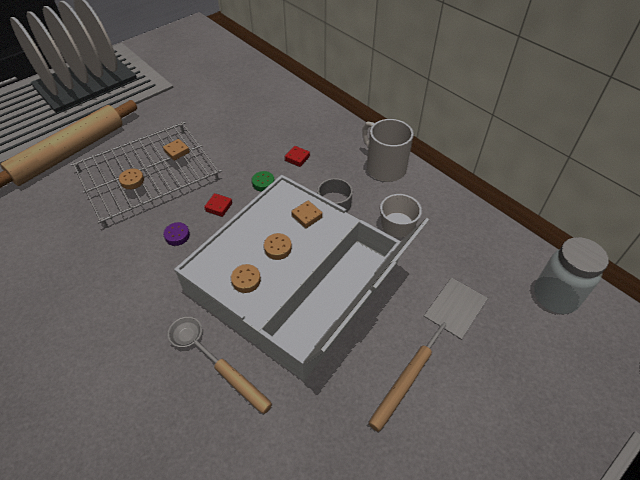

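View pics/top0.png

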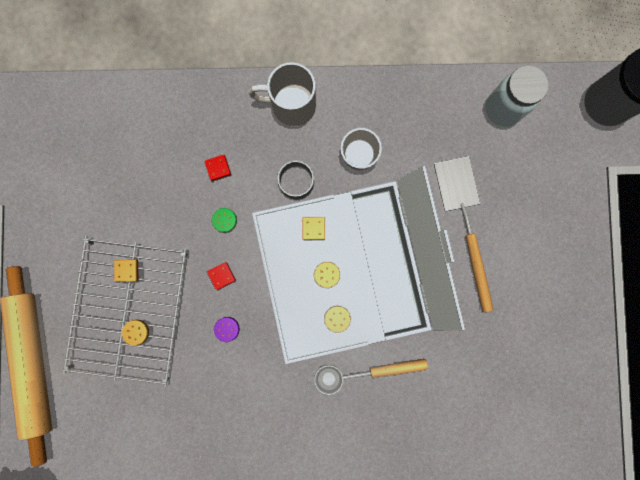

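The side view shows the deck with two round biscuits at about (277,246) and (245,278) and the square at (307,213). The trough and open lid are on the right. In the top view the square is at (314,228), the rounds are at (327,275) and (338,319), and the lid is near (430,250).

```bash
cat > h.py <<'E'
import numpy as np,cv2
from bench import arm,get_image,models
def cam(d):
    R=cv2.Rodrigues(np.array(d["rvec"],float))[0]; return np.array(d["K"]),R,np.array(d["tvec"],float).ravel()
def onplane(d,uv,z):
    K,R,t=cam(d); c=-R.T@t; r=R.T@np.linalg.inv(K)@np.array([uv[0],uv[1],1.]); return c+r*(z-c[2])/r[2]
def tri(d1,p1,d2,p2):
    P=[]
    for d in(d1,d2):
        K,R,t=cam(d); P.append(K@np.c_[R,t])
    X=cv2.triangulatePoints(P[0],P[1],np.array(p1,float),np.array(p2,float)).ravel(); return X[:3]/X[3]
def proj(d,X):
    K,R,t=cam(d); q=(K@(R@np.atleast_2d(X).T+t[:,None])).T; return q[:,:2]/q[:,2:]
E
python3 - <<'E'
from h import *
s=get_image("side"); t=get_image("top")
for d in(s,t):
    K,R,tt=cam(d); print("cam",-R.T@tt)
c=lambda e:((e[0]+e[2])/2,(e[1]+e[3])/2)
for n,a,b in[("r far",[262.2,233.3,289.1,259.1],[314.5,263.4,336.8,288.4]),("r near",[233.1,261.2,263.3,293.2],[323,310.8,349.5,333.7]),("sq",[293.5,201.6,320.2,225.8],[299.4,215.8,324.6,239.2])]:
    print(n,tri(s,c(a),t,c(b)), onplane(t,c(b),70), onplane(s,c(a),65))
for p in [(254,213),(287,361),(352,193),(384,340)]: print(p,onplane(t,p,58 if p[0]>300 else 64)[:2])
i=t["img"][140:380,230:490,::-1]; cv2.imwrite("pics/topz.png",cv2.resize(i,None,fx=3,fy=2.5*1.0,interpolation=cv2.INTER_CUBIC)[:600])
i=s["img"][160:390,160:440,::-1]; cv2.imwrite("pics/sidez.png",cv2.resize(i,None,fx=2.6,fy=2.6,interpolation=cv2.INTER_CUBIC))
E
```

```text
cam [ 306.93348842 -300.75405382  668.04661352]
cam [548.29669118 101.43029907 892.44293929]
r far [560.21383708  92.88321663  65.04496712] [559.69194913  93.21139159  70.        ] [560.70881965  92.6263936   65.        ]
r near [488.12667067  74.38719983  69.33637383] [483.49019783  77.20729389  70.        ] [494.09607502  73.91465138  65.        ]
sq [641.90002832 114.04344462  62.30589578] [640.29622646 114.40665723  70.        ] [641.22156872 111.74383717  65.        ]
(254, 213) [667.04901617 211.18357915]
(287, 361) [421.23610217 159.17785398]
(352, 193) [699.0980598   46.00066044]
(384, 340) [451.88290721  -1.8380646 ]
```

View pics/topz.png

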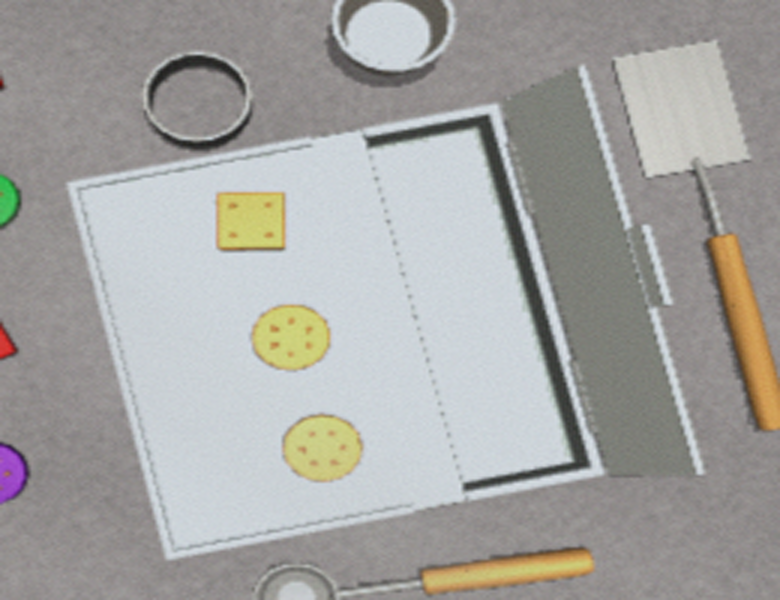

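View pics/sidez.png

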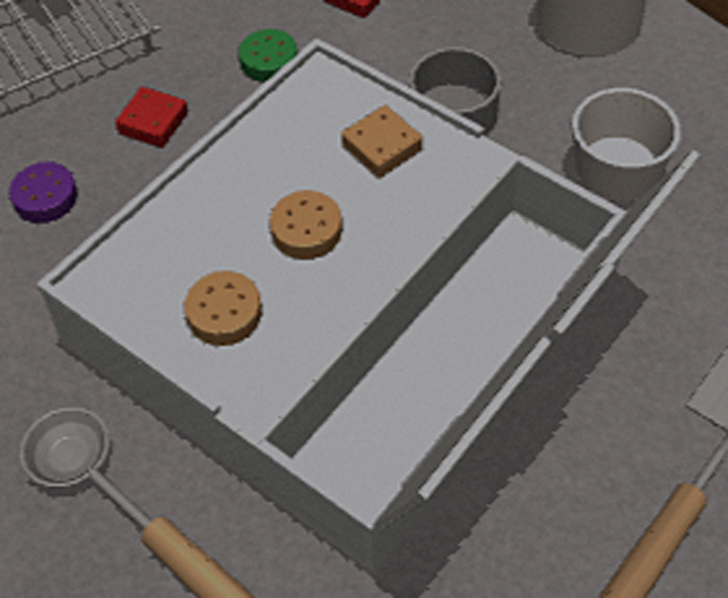

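```bash
cat > fit.py <<'E'
from h import *
from scipy.optimize import least_squares
from scipy.spatial.transform import Rotation as Ro
s=get_image("side"); t=get_image("top")
T=lambda x,y:(230+(x+.5)/3-.5,140+(y+.5)/2.5-.5)
S=lambda x,y:(160+(x+.5)/2.6-.5,160+(y+.5)/2.6-.5)
obs=[(t,T(67,183),(128,'b',6)),(t,T(167,558),(-128,'b',6)),(t,T(498,104),(128,-78,0)),(t,T(603,473),(-128,-78,0)),
(s,S(316,40),(128,'b',6)),(s,S(40,285),(-128,'b',6)),(t,T(369,146),(122,0,0)),(t,T(462,484),(-122,0,0)),(s,S(518,157),(122,0,0)),(s,S(270,440),(-122,0,0))]
def f(p):
    x,y,a,zd,b=p; r=[]
    for d,uv,(X,Y,Z) in obs:
        Y=b if Y=='b' else Y
        w=[x+X*np.cos(a)-Y*np.sin(a),y+X*np.sin(a)+Y*np.cos(a),zd+Z]
        r+=list(proj(d,w)[0]-uv)
    return np.array(r)
o=least_squares(f,[575,22,.2,58,172],loss='soft_l1'); print(o.x.round(3)); print(f(o.x).reshape(-1,2).round(1).tolist())
x,y,a,zd,b=o.x; R2=np.array([[np.cos(a),np.sin(a)],[-np.sin(a),np.cos(a)]])
for n,e1,e2 in[("r far",[262.2,233.3,289.1,259.1],[314.5,263.4,336.8,288.4]),("r near",[233.1,261.2,263.3,293.2],[323,310.8,349.5,333.7]),("sq",[293.5,201.6,320.2,225.8],[299.4,215.8,324.6,239.2])]:
    c=lambda e:((e[0]+e[2])/2,(e[1]+e[3])/2)
    for d,e in((s,e1),(t,e2)):
        print(n,(R2@(onplane(d,c(e),zd+(7 if d is s else 12))[:2]-[x,y])).round(1))
print(Ro.from_quat(arm.read_state()["ee_rot"]).as_matrix().round(3))
# lid free edge ends: top view z unknown -> triangulate
print(tri(s,S(695,155),t,T(583,66)),tri(s,S(425,494),t,T(702,473)),tri(s,S(612,268),t,T(646,226)))
for p in (tri(s,S(695,155),t,T(583,66)),tri(s,S(425,494),t,T(702,473)),tri(s,S(612,268),t,T(646,226))): print(R2@(p[:2]-[x,y]),p[2])
E
python3 fit.py
```

```text
[5.78757e+02 2.16680e+01 2.07000e-01 5.57770e+01 1.70238e+02]
[[0.2, -0.9], [0.0, -0.4], [-0.2, -1.0], [0.3, -0.6], [0.2, -0.3], [-1.2, 0.3], [-1.1, -4.3], [1.0, 2.0], [-0.1, 2.3], [-2.1, 0.3]]
r far [-1.9 74.4]
r far [-4.  73.9]
r near [-71.2  69.7]
r near [-82.   73.9]
sq [81.1 76.6]
sq [79.5 78.1]
[[-0.    -0.348 -0.937]
 [ 0.    -0.937  0.348]
 [-1.    -0.     0.   ]]
[724.46349695 -60.16959307 136.38441284] [ 476.25061756 -112.31407879  138.9323071 ] [624.74834833 -86.78905303 148.96804759]
[ 125.82218759 -109.98345889] 136.38441284100523
[-127.80877572 -110.10731289] 138.93230710127858
[  22.76714958 -115.58396374] 148.96804759025264
```

```bash
cat >> h.py <<'E'
from scipy.spatial.transform import Rotation as Ro
O=np.array([578.8,21.7]);A=0.207;M=np.array([[np.cos(A),-np.sin(A)],[np.sin(A),np.cos(A)]])
def w2t(p): return M.T@(np.array(p)[:2]-O)
def delta(tx,ty,z,st=None):
    st=st or arm.read_state(); w=np.r_[O+M@[tx,ty],z]; R=Ro.from_quat(st["ee_rot"]).as_matrix()
    ya=np.arctan2(R[1,1],R[0,1]); turn=-(A-np.pi-ya) ; turn=(turn+np.pi)%(2*np.pi)-np.pi
    return (R.T@(w-st["position"])).round(1), np.degrees(turn).round(1), w.round(1)
def where(st=None):
    st=st or arm.read_state(); print("tray xy",w2t(st["position"]).round(1),"z",st["position"][2].round(1),"w",st["gripper_width"].round(1),"F",st["contact_force"].round(1),"t",st["clock"])
E
python3 - <<'E'
from h import *
s=get_image("side"); t=get_image("top")
T=lambda x,y:(230+(x+.5)/3-.5,140+(y+.5)/2.5-.5)
S=lambda x,y:(160+(x+.5)/2.6-.5,160+(y+.5)/2.6-.5)
for a,b in (((291,338),(306,224)),((322,447),(223,307))):
    print(w2t(onplane(t,T(*a),70)),w2t(onplane(s,S(*b),63)), tri(s,S(*b),t,T(*a)))
print(delta(-3,130,150)); print(delta(-76,130,150));where()
E
```

```text
[-2.77020326 71.90942368] [ 0.12929169 72.49610158] [562.0198986   91.05758923  66.11809808]
[-76.18867058  71.34006606] [-74.50749394  72.19594451] [489.71563364  75.48260962  65.94181326]
(array([  81.3,  294.7, -463.1]), np.float64(57.8), array([549.1, 148.3, 150. ]))
(array([  81.3,  333.6, -401.4]), np.float64(57.8), array([477.7, 133.3, 150. ]))Traceback (most recent call last):
  File "<stdin>", line 7, in <module>
  File "h.py", line 22, in where
    st=st or arm.read_state(); print("tray xy",w2t(st["position"]).round(1),"z",st["position"][2].round(1),"w",st["gripper_width"].round(1),"F",st["contact_force"].round(1),"t",st["clock"])
                                                                                                               ^^^^^^^^^^^^^^^^^^^^^^^^^
AttributeError: 'float' object has no attribute 'round'
```

Emit:
arm_command:
  rows:
    - {"dx": 0.08, "dy": 0.3336, "dz": -0.4014, "wx": 57.8, "gripper": 0.45}
    - {"dx": 0.08, "dy": 0.3336, "dz": -0.4014, "wx": 57.8, "gripper": 0.45}
    - {"dx": 0.08, "dy": 0.3336, "dz": -0.4014, "wx": 57.8, "gripper": 0.45}
    - {"dx": 0.08, "dy": 0.3336, "dz": -0.4014, "wx": 57.8, "gripper": 0.45}
    - {"dx": 0.08, "dy": 0.3336, "dz": -0.4014, "wx": 57.8, "gripper": 0.45}
    - {"dx": 0.08, "dy": 0.3336, "dz": -0.4014, "wx": 57.8, "gripper": 0.45}
    - {"dx": 0.08, "dy": 0.3336, "dz": -0.4014, "wx": 57.8, "gripper": 0.45}
    - {"dx": 0.08, "dy": 0.3336, "dz": -0.4014, "wx": 57.8, "gripper": 0.45}

```text
validation failed for argument at $.ro...
```

```bash
sed -i 's/st\["gripper_width"\].round(1)/round(float(st["gripper_width"]),1)/' h.py; python3 - <<'E'
from h import *
where(); print(delta(-75,130,85))
E
```

```text
tray xy [-237.5  626.3] z 231.4 w 85.5 F [-0.6 -0.3  0.2] t 0.8
(array([ 146.3,  333.1, -402.2]), np.float64(57.8), array([478.7, 133.5,  85. ]))
```

Emit:
arm_command:
  rows:
    - {"dx": 0.08, "dy": 0.333, "dz": -0.402, "wx": 57.8, "wy": 0, "wz": 0, "gripper": 0.45}
    - {"dx": 0.08, "dy": 0.333, "dz": -0.402, "wx": 57.8, "wy": 0, "wz": 0, "gripper": 0.45}
    - {"dx": 0.08, "dy": 0.333, "dz": -0.402, "wx": 57.8, "wy": 0, "wz": 0, "gripper": 0.45}
    - {"dx": 0.08, "dy": 0.333, "dz": -0.402, "wx": 57.8, "wy": 0, "wz": 0, "gripper": 0.45}
    - {"dx": 0.08, "dy": 0.333, "dz": -0.402, "wx": 57.8, "wy": 0, "wz": 0, "gripper": 0.45}
    - {"dx": 0.08, "dy": 0.333, "dz": -0.402, "wx": 57.8, "wy": 0, "wz": 0, "gripper": 0.45}
    - {"dx": 0.08, "dy": 0.333, "dz": -0.402, "wx": 57.8, "wy": 0, "wz": 0, "gripper": 0.45}
    - {"dx": 0.08, "dy": 0.333, "dz": -0.402, "wx": 57.8, "wy": 0, "wz": 0, "gripper": 0.45}

```text
clock: 1.6
position: [416.0, 241.7, 170.9]
ee_rot: [0.549, -0.446, -0.548, -0.447]
contact_force: [0.6, 1.1, -0.4]
gripper_width: 23.6
```

```bash
python3 - <<'E'
from h import *
where(); print(delta(-75,130,85),arm.read_state()["joints"])
E
```

```text
tray xy [-114.1  248.8] z 170.9 w 23.6 F [ 0.6  1.1 -0.4] t 1.6
(array([  85.9,  -39.3, -118.7]), np.float64(-0.1), array([478.7, 133.5,  85. ])) [ 8.65066802e-01  1.97194528e-01 -4.25296351e-01  2.17672144e-04
 -9.47036193e-01 -6.60095414e-01]
```

Emit:
arm_command:
  rows:
    - {"dx": 0.05, "dy": -0.039, "dz": -0.119, "wx": 0, "wy": 0, "wz": 0, "gripper": 0.45}
    - {"dx": 0.05, "dy": -0.039, "dz": -0.119, "wx": 0, "wy": 0, "wz": 0, "gripper": 0.45}
    - {"dx": 0.05, "dy": -0.039, "dz": -0.119, "wx": 0, "wy": 0, "wz": 0, "gripper": 0.45}
    - {"dx": 0.07, "dy": -0.039, "dz": -0.119, "wx": 0, "wy": 0, "wz": 0, "gripper": 0.45}
    - {"dx": 0.086, "dy": -0.039, "dz": -0.119, "wx": 0, "wy": 0, "wz": 0, "gripper": 0.45}
    - {"dx": 0.086, "dy": -0.039, "dz": -0.119, "wx": 0, "wy": 0, "wz": 0, "gripper": 0.45}
    - {"dx": 0.086, "dy": -0.039, "dz": -0.119, "wx": 0, "wy": 0, "wz": 0, "gripper": 0.45}
    - {"dx": 0.086, "dy": -0.039, "dz": -0.119, "wx": 0, "wy": 0, "wz": 0, "gripper": 0.45}

```text
clock: 2.4
position: [479.1, 133.9, 86.0]
ee_rot: [0.549, -0.445, -0.548, -0.447]
contact_force: [-0.0, 0.2, 0.5]
gripper_width: 23.5
```

```bash
python3 - <<'E'
from h import *
where(); print(delta(-75,130,62))
for n in("side","top"):
    i=get_image(n)["img"][:,:,::-1]; 
    i=i[160:390,140:440] if n=="side" else i[150:380,200:480]
    cv2.imwrite(f"pics/{n}1.png",cv2.resize(i,None,fx=2.4,fy=2.4,interpolation=cv2.INTER_CUBIC))
E
```

```text
tray xy [-74.5 130.3] z 86.0 w 23.5 F [-0.   0.2  0.5] t 2.4
(array([24. ,  0.6, -0.3]), np.float64(-0.1), array([478.7, 133.5,  62. ]))
```

View pics/side1.png

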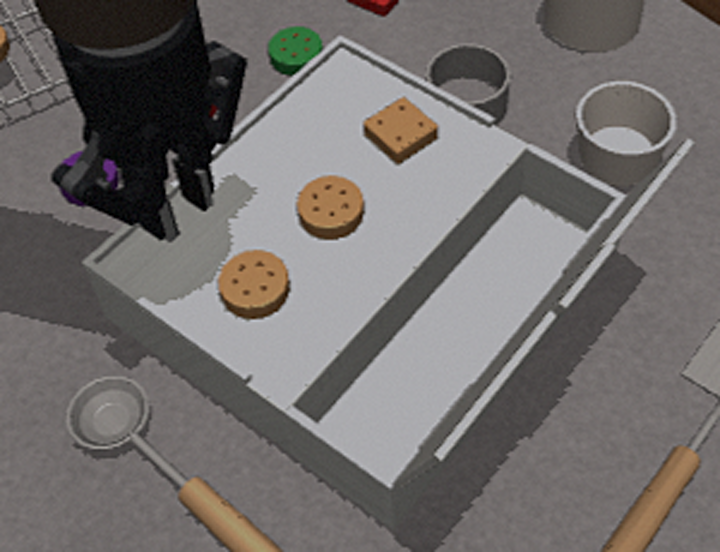

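View pics/top1.png

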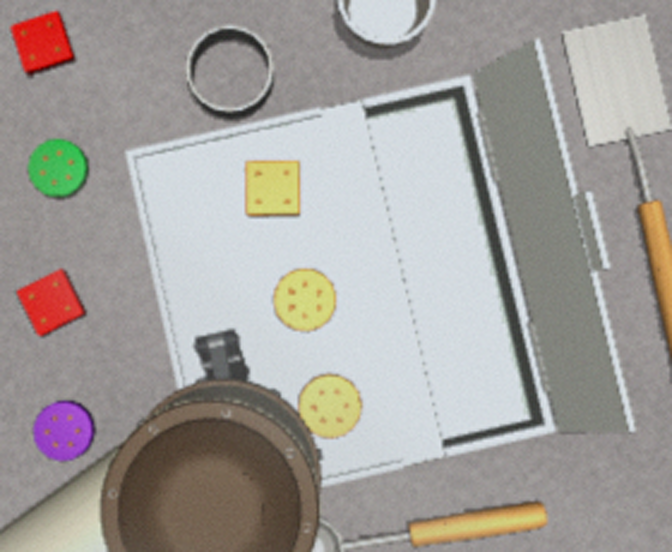

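Emit:
arm_command:
  rows:
    - {"dx": 0.008, "dy": 0, "dz": 0, "wx": 0, "wy": 0, "wz": 0, "gripper": 0.45}
    - {"dx": 0.014, "dy": 0, "dz": 0, "wx": 0, "wy": 0, "wz": 0, "gripper": 0.45}
    - {"dx": 0.018, "dy": 0, "dz": 0, "wx": 0, "wy": 0, "wz": 0, "gripper": 0.45}
    - {"dx": 0.021, "dy": 0, "dz": 0, "wx": 0, "wy": 0, "wz": 0, "gripper": 0.45}
    - {"dx": 0.023, "dy": 0, "dz": 0, "wx": 0, "wy": 0, "wz": 0, "gripper": 0.45}
    - {"dx": 0.024, "dy": 0, "dz": 0, "wx": 0, "wy": 0, "wz": 0, "gripper": 0.45}
    - {"dx": 0.024, "dy": 0, "dz": 0, "wx": 0, "wy": 0, "wz": 0, "gripper": 0.45}
    - {"dx": 0.024, "dy": 0, "dz": 0, "wx": 0, "wy": 0, "wz": 0, "gripper": 0.45}

```text
clock: 3.3
position: [479.1, 134.0, 62.0]
ee_rot: [0.549, -0.445, -0.548, -0.447]
contact_force: [0.1, -1.1, 0.5]
gripper_width: 23.7
```

```bash
python3 - <<'E'
from h import *
where(); print(delta(-75,0,62))
n="side"
i=get_image(n)["img"][:,:,::-1]; 
i=i[160:390,140:440] if n=="side" else i[150:380,200:480]
cv2.imwrite(f"pics/{n}2.png",cv2.resize(i,None,fx=2.4,fy=2.4,interpolation=cv2.INTER_CUBIC))
E
```

```text
tray xy [-74.5 130.3] z 62.0 w 23.7 F [ 0.1 -1.1  0.5] t 3.3
(array([  -0.2,    0.4, -130.3]), np.float64(-0.1), array([505.4,   6.3,  62. ]))
```

View pics/side2.png

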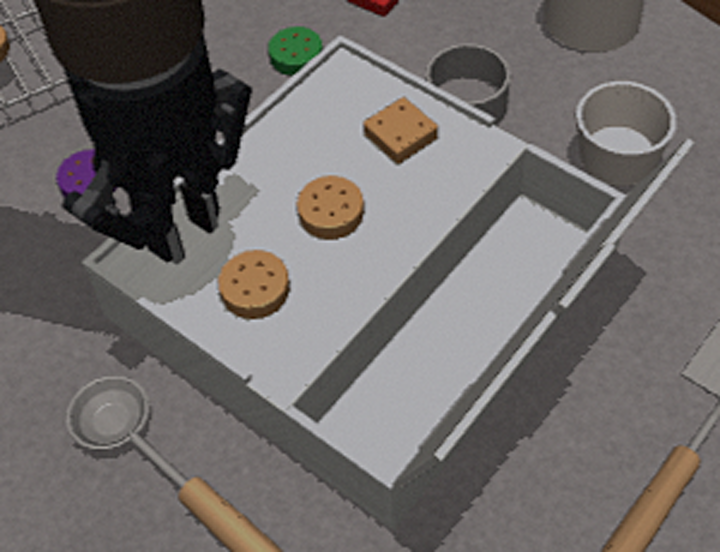

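Emit:
arm_command:
  rows:
    - {"dx": 0, "dy": 0, "dz": -0.01, "wx": 0, "wy": 0, "wz": 0, "gripper": 0.45}
    - {"dx": 0, "dy": 0, "dz": -0.024, "wx": 0, "wy": 0, "wz": 0, "gripper": 0.45}
    - {"dx": 0, "dy": 0, "dz": -0.04, "wx": 0, "wy": 0, "wz": 0, "gripper": 0.45}
    - {"dx": 0, "dy": 0, "dz": -0.058, "wx": 0, "wy": 0, "wz": 0, "gripper": 0.45}
    - {"dx": 0, "dy": 0, "dz": -0.076, "wx": 0, "wy": 0, "wz": 0, "gripper": 0.45}
    - {"dx": 0, "dy": 0, "dz": -0.094, "wx": 0, "wy": 0, "wz": 0, "gripper": 0.45}
    - {"dx": 0, "dy": 0, "dz": -0.112, "wx": 0, "wy": 0, "wz": 0, "gripper": 0.45}
    - {"dx": 0, "dy": 0, "dz": -0.13, "wx": 0, "wy": 0, "wz": 0, "gripper": 0.45}

```text
clock: 4.15
position: [505.7, 4.9, 62.0]
ee_rot: [0.549, -0.445, -0.548, -0.448]
contact_force: [-0.3, -0.3, -1.1]
gripper_width: 23.4
```

```bash
python3 - <<'E'
from h import *
where(); print(delta(-1.5,130,62))
for n in("side","top"):
    i=get_image(n)["img"][:,:,::-1]; 
    i=i[160:390,140:440] if n=="side" else i[150:380,200:480]
    cv2.imwrite(f"pics/{n}3.png",cv2.resize(i,None,fx=2.4,fy=2.4,interpolation=cv2.INTER_CUBIC))
E
```

```text
tray xy [-75.   -1.5] z 62.0 w 23.4 F [-0.3 -0.3 -1.1] t 4.15
(array([  0.4, -73.2, 131.6]), np.float64(-0.1), array([550.6, 148.6,  62. ]))
```

View pics/side3.png

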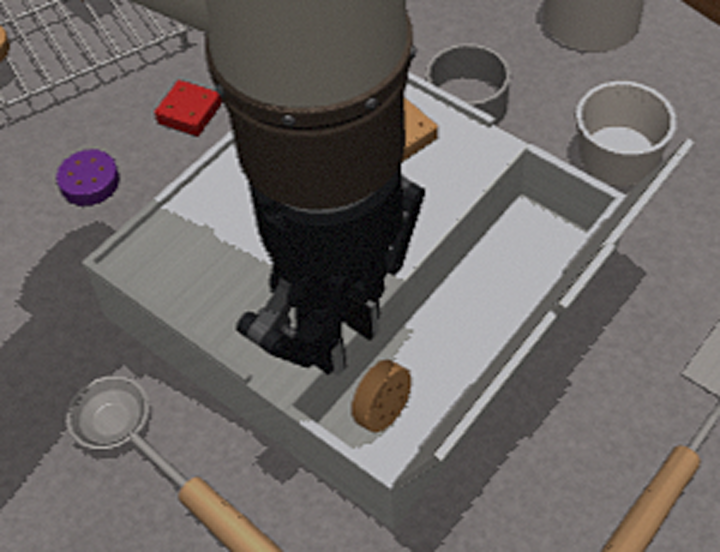

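Emit:
arm_command:
  rows:
    - {"dx": -0.03, "dy": 0, "dz": 0, "wx": 0, "wy": 0, "wz": 0, "gripper": 0.45}
    - {"dx": -0.05, "dy": 0, "dz": 0, "wx": 0, "wy": 0, "wz": 0, "gripper": 0.45}
    - {"dx": -0.05, "dy": -0.015, "dz": 0.03, "wx": 0, "wy": 0, "wz": 0, "gripper": 0.45}
    - {"dx": -0.05, "dy": -0.073, "dz": 0.132, "wx": 0, "wy": 0, "wz": 0, "gripper": 0.45}
    - {"dx": -0.05, "dy": -0.073, "dz": 0.132, "wx": 0, "wy": 0, "wz": 0, "gripper": 0.45}
    - {"dx": -0.05, "dy": -0.073, "dz": 0.132, "wx": 0, "wy": 0, "wz": 0, "gripper": 0.45}
    - {"dx": -0.05, "dy": -0.073, "dz": 0.132, "wx": 0, "wy": 0, "wz": 0, "gripper": 0.45}
    - {"dx": -0.05, "dy": -0.073, "dz": 0.132, "wx": 0, "wy": 0, "wz": 0, "gripper": 0.45}

```text
clock: 5.05
position: [549.7, 147.6, 111.8]
ee_rot: [0.548, -0.446, -0.548, -0.448]
contact_force: [-0.3, -0.3, -0.1]
gripper_width: 23.7
```

```bash
python3 - <<'E'
from h import *
where(); print(delta(-1.5,130,62))
for n in("side","top"):
    i=get_image(n)["img"][:,:,::-1]; 
    i=i[160:390,140:440] if n=="side" else i[150:380,200:480]
    cv2.imwrite(f"pics/{n}4.png",cv2.resize(i,None,fx=2.4,fy=2.4,interpolation=cv2.INTER_CUBIC))
E
```

```text
tray xy [ -2.6 129.2] z 111.8 w 23.7 F [-0.3 -0.3 -0.1] t 5.05
(array([49.8, -1.1,  0.8]), np.float64(-0.3), array([550.6, 148.6,  62. ]))
```

View pics/side4.png

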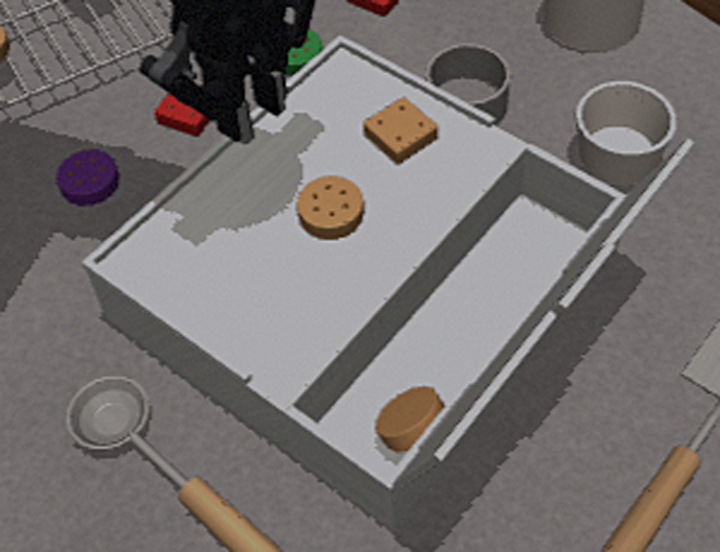

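Emit:
arm_command:
  rows:
    - {"dx": 0.02, "dy": 0, "dz": 0, "wx": 0, "wy": 0, "wz": 0, "gripper": 0.45}
    - {"dx": 0.036, "dy": 0, "dz": 0, "wx": 0, "wy": 0, "wz": 0, "gripper": 0.45}
    - {"dx": 0.044, "dy": 0, "dz": 0, "wx": 0, "wy": 0, "wz": 0, "gripper": 0.45}
    - {"dx": 0.05, "dy": 0, "dz": 0, "wx": 0, "wy": 0, "wz": 0, "gripper": 0.45}
    - {"dx": 0.05, "dy": 0, "dz": 0, "wx": 0, "wy": 0, "wz": 0, "gripper": 0.45}
    - {"dx": 0.05, "dy": 0, "dz": -0.008, "wx": 0, "wy": 0, "wz": 0, "gripper": 0.45}
    - {"dx": 0.05, "dy": 0, "dz": -0.01, "wx": 0, "wy": 0, "wz": 0, "gripper": 0.45}
    - {"dx": 0.05, "dy": 0, "dz": -0.01, "wx": 0, "wy": 0, "wz": 0, "gripper": 0.45}

```text
clock: 5.95
position: [552.2, 136.6, 62.6]
ee_rot: [0.548, -0.446, -0.547, -0.449]
contact_force: [-0.2, -0.8, 0.8]
gripper_width: 23.5
```

```bash
python3 - <<'E'
from h import *
where(); print(delta(-1.5,0,62))
E
```

```text
tray xy [ -2.4 117.9] z 62.6 w 23.5 F [-0.2 -0.8  0.8] t 5.95
(array([   0.4,   -1.7, -117.9]), np.float64(-0.4), array([577.3,  21.4,  62. ]))
```

Same sweep, ending a little gentler.

Emit:
arm_command:
  rows:
    - {"dx": 0, "dy": -0.001, "dz": -0.01, "wx": 0, "wy": 0, "wz": 0, "gripper": 0.45}
    - {"dx": 0, "dy": -0.001, "dz": -0.024, "wx": 0, "wy": 0, "wz": 0, "gripper": 0.45}
    - {"dx": 0, "dy": -0.001, "dz": -0.04, "wx": 0, "wy": 0, "wz": 0, "gripper": 0.45}
    - {"dx": 0, "dy": -0.001, "dz": -0.056, "wx": 0, "wy": 0, "wz": 0, "gripper": 0.45}
    - {"dx": 0, "dy": -0.001, "dz": -0.072, "wx": 0, "wy": 0, "wz": 0, "gripper": 0.45}
    - {"dx": 0, "dy": -0.001, "dz": -0.088, "wx": 0, "wy": 0, "wz": 0, "gripper": 0.45}
    - {"dx": 0, "dy": -0.001, "dz": -0.103, "wx": 0, "wy": 0, "wz": 0, "gripper": 0.45}
    - {"dx": 0, "dy": -0.001, "dz": -0.118, "wx": 0, "wy": 0, "wz": 0, "gripper": 0.45}

```text
clock: 6.75
position: [576.7, 19.7, 62.3]
ee_rot: [0.548, -0.447, -0.547, -0.449]
contact_force: [0.5, -0.5, -0.2]
gripper_width: 23.7
```

```bash
python3 - <<'E'
from h import *
where()
print(delta(20,-36,260), delta(20,-160,260))
for n in("side","top"):
    i=get_image(n)["img"][:,:,::-1]; 
    i=i[160:390,140:440] if n=="side" else i[150:380,200:480]
    cv2.imwrite(f"pics/{n}5.png",cv2.resize(i,None,fx=2.4,fy=2.4,interpolation=cv2.INTER_CUBIC))
E
```

```text
tray xy [-2.4 -1.6] z 62.3 w 23.7 F [ 0.5 -0.5 -0.2] t 6.75
(array([-197.6,  -23.2,  -34. ]), np.float64(-0.4), array([605.8,  -9.4, 260. ])) (array([-197.8,  -24.1, -158. ]), np.float64(-0.4), array([ 631.3, -130.8,  260. ]))
```

View pics/side5.png

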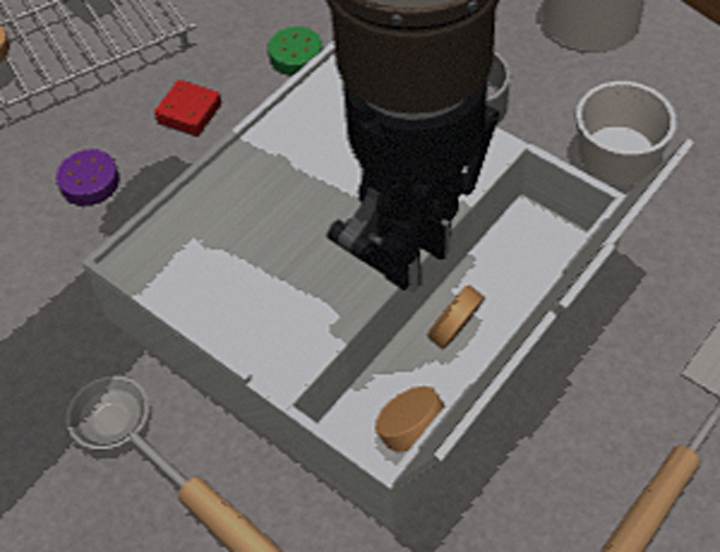

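Emit:
arm_command:
  rows:
    - {"dx": -0.05, "dy": 0, "dz": 0, "wx": 0, "wy": 0, "wz": 0, "gripper": 0.45}
    - {"dx": -0.1, "dy": 0, "dz": 0, "wx": 0, "wy": 0, "wz": 0, "gripper": 0.45}
    - {"dx": -0.14, "dy": 0, "dz": 0, "wx": 0, "wy": 0, "wz": 0, "gripper": 0.45}
    - {"dx": -0.14, "dy": 0, "dz": -0.03, "wx": 0, "wy": 0, "wz": 0, "gripper": 1}
    - {"dx": -0.14, "dy": 0, "dz": -0.163, "wx": 0, "wy": 0, "wz": 0, "gripper": 1}
    - {"dx": -0.14, "dy": 0, "dz": -0.163, "wx": 0, "wy": 0, "wz": 0, "gripper": 1}
    - {"dx": -0.14, "dy": 0, "dz": -0.163, "wx": 0, "wy": 0, "wz": 0, "gripper": 1}
    - {"dx": -0.14, "dy": 0, "dz": -0.163, "wx": 0, "wy": 0, "wz": 0, "gripper": 1}

```text
clock: 7.65
position: [608.6, -144.5, 201.3]
ee_rot: [0.546, -0.449, -0.546, -0.45]
contact_force: [-0.5, -0.2, -0.9]
gripper_width: -0.4
```

```bash
python3 - <<'E'
from h import *
where()
print(delta(0,-163,115))
for n in("side","top"):
    i=get_image(n)["img"][:,:,::-1]; 
    i=i[160:390,140:440] if n=="side" else i[150:380,200:480]
    cv2.imwrite(f"pics/{n}6.png",cv2.resize(i,None,fx=2.4,fy=2.4,interpolation=cv2.INTER_CUBIC))
E
```

```text
tray xy [  -5.  -168.8] z 201.3 w -0.4 F [-0.5 -0.2 -0.9] t 7.65
(array([86.4, -4.8,  5.8]), np.float64(-0.8), array([ 612.3, -137.8,  115. ]))
```

View pics/side6.png

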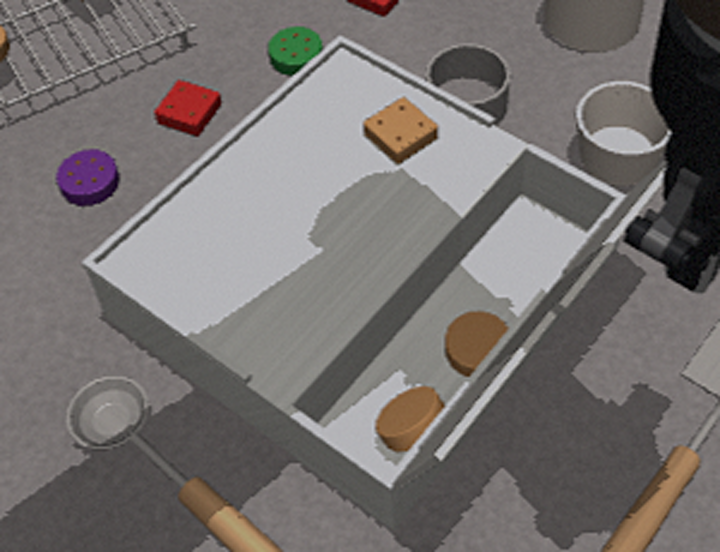

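View pics/top6.png

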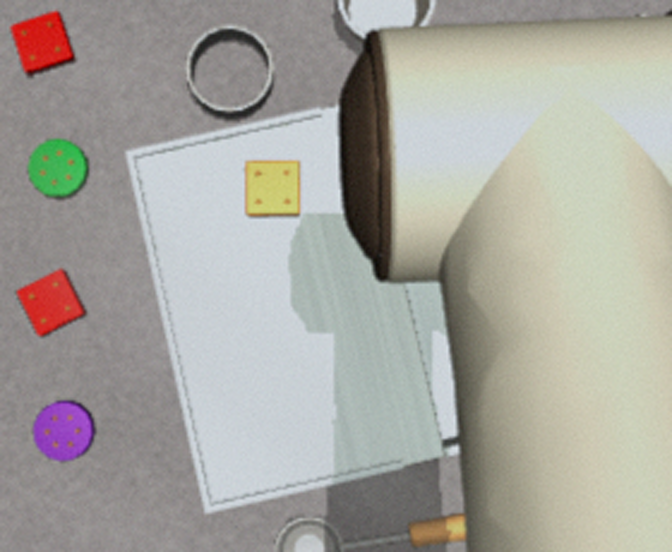

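Emit:
arm_command:
  rows:
    - {"dx": 0.03, "dy": -0.005, "dz": 0, "wx": 0, "wy": 0, "wz": 0, "gripper": 1}
    - {"dx": 0.06, "dy": -0.005, "dz": 0, "wx": 0, "wy": 0, "wz": 0, "gripper": 1}
    - {"dx": 0.08, "dy": -0.005, "dz": 0, "wx": 0, "wy": 0, "wz": 0, "gripper": 1}
    - {"dx": 0.085, "dy": -0.005, "dz": 0, "wx": 0, "wy": 0, "wz": 0, "gripper": 1}
    - {"dx": 0.085, "dy": -0.005, "dz": 0.01, "wx": 0, "wy": 0, "wz": 0, "gripper": 1}
    - {"dx": 0.085, "dy": -0.005, "dz": 0.02, "wx": 0, "wy": 0, "wz": 0, "gripper": 1}
    - {"dx": 0.085, "dy": -0.005, "dz": 0.03, "wx": 0, "wy": 0, "wz": 0, "gripper": 1}
    - {"dx": 0.085, "dy": -0.005, "dz": 0.04, "wx": 0, "wy": 0, "wz": 0, "gripper": 1}

```text
clock: 8.55
position: [605.8, -99.8, 118.0]
ee_rot: [0.547, -0.447, -0.546, -0.45]
contact_force: [-0.3, -0.5, 0.6]
gripper_width: 0.1
```

```bash
python3 - <<'E'
from h import *
where()
print(delta(0,-40,120))
for n in("side",):
    i=get_image(n)["img"][:,:,::-1]; 
    i=i[160:390,140:440] if n=="side" else i[150:380,200:480]
    cv2.imwrite(f"pics/{n}7.png",cv2.resize(i,None,fx=2.4,fy=2.4,interpolation=cv2.INTER_CUBIC))
E
```

```text
tray xy [   1.5 -124.5] z 118.0 w 0.1 F [-0.3 -0.5  0.6] t 8.55
(array([-1.9,  2.3, 84.4]), np.float64(-0.6), array([587. , -17.4, 120. ]))
```

View pics/side7.png

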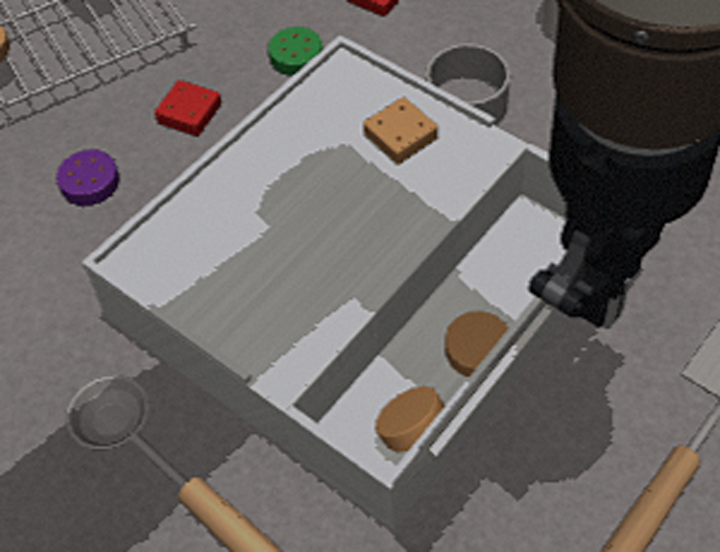

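Emit:
arm_command:
  rows:
    - {"dx": 0, "dy": 0, "dz": 0.01, "wx": 0, "wy": 0, "wz": 0, "gripper": 1}
    - {"dx": 0, "dy": 0, "dz": 0.02, "wx": 0, "wy": 0, "wz": 0, "gripper": 1}
    - {"dx": 0, "dy": 0, "dz": 0.03, "wx": 0, "wy": 0, "wz": 0, "gripper": 1}
    - {"dx": 0, "dy": 0, "dz": 0.04, "wx": 0, "wy": 0, "wz": 0, "gripper": 1}
    - {"dx": 0, "dy": 0, "dz": 0.05, "wx": 0, "wy": 0, "wz": 0, "gripper": 1}
    - {"dx": 0, "dy": 0, "dz": 0.06, "wx": 0, "wy": 0, "wz": 0, "gripper": 1}
    - {"dx": 0, "dy": 0, "dz": 0.07, "wx": 0, "wy": 0, "wz": 0, "gripper": 1}
    - {"dx": 0, "dy": 0, "dz": 0.08, "wx": 0, "wy": 0, "wz": 0, "gripper": 1}

```text
clock: 9.4
position: [589.5, -19.4, 117.7]
ee_rot: [0.547, -0.447, -0.547, -0.449]
contact_force: [0.1, 0.2, 0.4]
gripper_width: 0.2
```

```bash
python3 - <<'E'
from h import *
where()
for n in("side",):
    i=get_image(n)["img"][:,:,::-1]; 
    i=i[160:390,140:440] if n=="side" else i[150:380,200:480]
    cv2.imwrite(f"pics/{n}8.png",cv2.resize(i,None,fx=2.4,fy=2.4,interpolation=cv2.INTER_CUBIC))
E
```

```text
tray xy [  2.  -42.5] z 117.7 w 0.2 F [0.1 0.2 0.4] t 9.4
```

View pics/side8.png

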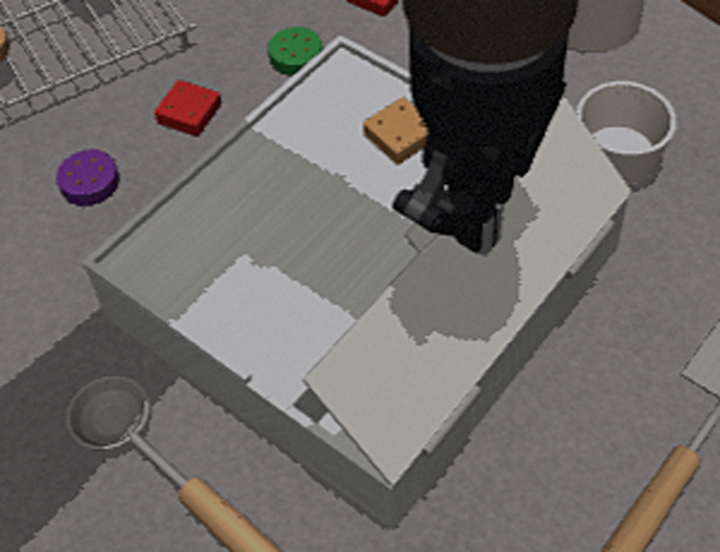

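Emit:
arm_command:
  rows:
    - {"dx": -0.03, "dy": 0, "dz": 0, "wx": 0, "wy": 0, "wz": 0, "gripper": 1}
    - {"dx": -0.08, "dy": 0, "dz": 0, "wx": 0, "wy": 0, "wz": 0, "gripper": 1}
    - {"dx": -0.12, "dy": 0, "dz": 0.04, "wx": 0, "wy": 0, "wz": 0, "gripper": 1}
    - {"dx": -0.12, "dy": 0, "dz": 0.09, "wx": 0, "wy": 0, "wz": 0, "gripper": 1}
    - {"dx": -0.12, "dy": 0, "dz": 0.14, "wx": 0, "wy": 0, "wz": 0, "gripper": 1}
    - {"dx": -0.12, "dy": 0, "dz": 0.19, "wx": 0, "wy": 0, "wz": 0, "gripper": 1}
    - {"dx": -0.12, "dy": 0, "dz": 0.24, "wx": 0, "wy": 0, "wz": 0, "gripper": 1}
    - {"dx": -0.12, "dy": 0, "dz": 0.28, "wx": 0, "wy": 0, "wz": 0, "gripper": 1}

```text
clock: 10.25
position: [532.7, 258.0, 238.7]
ee_rot: [0.548, -0.446, -0.547, -0.449]
contact_force: [1.4, 0.6, 0.4]
gripper_width: -0.3
```

```bash
python3 - <<'E'
from h import *
where()
for n in("side","top"):
    i=get_image(n)["img"][:,:,::-1]; 
    i=i[160:390,140:440] if n=="side" else i[150:380,200:480]
    cv2.imwrite(f"pics/{n}9.png",cv2.resize(i,None,fx=2.4,fy=2.4,interpolation=cv2.INTER_CUBIC))
E
```

```text
tray xy [  3.4 240.7] z 238.7 w -0.3 F [1.4 0.6 0.4] t 10.25
```

View pics/side9.png

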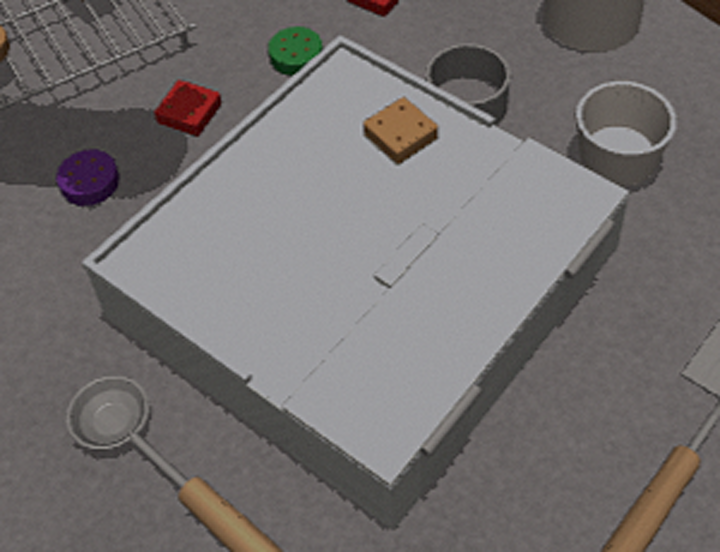

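View pics/top9.png

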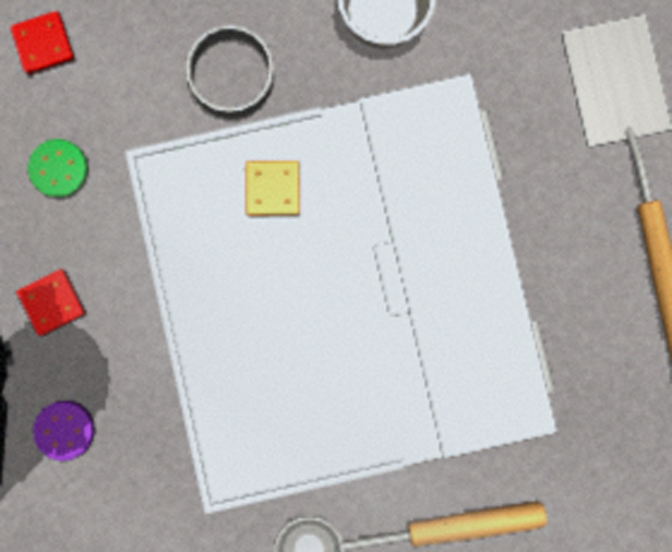

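```bash
python3 - <<'E'
from h import *
s=get_image("side");t=get_image("top")
S=lambda x,y:(140+(x+.5)/2.4-.5,160+(y+.5)/2.4-.5)
T=lambda x,y:(200+(x+.5)/2.4-.5,150+(y+.5)/2.4-.5)
for a,b in(((374,276),(386,315)),((425,225),(374,246)),((284,401),(441,456)),((526,139),(361,102))):
    X=tri(s,S(*a),t,T(*b)); print(w2t(X).round(1),X[2].round(1))
for z in(59,64,69):
  for X in((-25,16),(25,16)):
    w=np.r_[O+M@X,z]; print(z,((proj(s,w)[0]-[140,160])*2.4).round(),((proj(t,w)[0]-[200,150])*2.4).round())
where()
E
```

```text
[-24.3  18.1] 59.1
[24.5 15.3] 62.2
[-126.3    3.5] 65.0
[124.    2.2] 64.1
59 [374. 278.] [389. 313.]
59 [422. 227.] [373. 243.]
64 [373. 274.] [390. 313.]
64 [421. 222.] [373. 243.]
69 [373. 269.] [390. 313.]
69 [421. 217.] [374. 242.]
tray xy [  3.5 239.5] z 238.1 w 0.1 F [ 0.5 -0.7  0.2] t 10.45
```

```bash
python3 - <<'E'
from bench import arm
print(arm.job_done())
E
```

```text
the job is handed in; nothing more can be done
None
```

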